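# Find the flush release on an upturned bench scale and open its battery door

### The job

The studio's clay scale has been turned face down to change its batteries. With the fingertips, feel lightly along the plain strip at the free edge of the battery door for the flush release pad and press it in until the door springs open, then let go and take the hand away, leaving the door standing open. Do not pinch, pull or force the door or lean hard on the scale, and leave the fresh cells, the pan and the tools where they are.

Things in the scene. Friction and masses are not known exactly. Their poses are not given: they have to be found in the camera images.
- panel_mid (a point): Centre of the upturned underside of the bench scale, a grey plastic box 330 mm along y, 270 mm along x, that stands firm when pressed. The underside is a flat, hard, level panel 66 mm above the bench, with four rubber feet 32 mm across and 14 mm high near its corners and the battery door in its middle. Axes: x level from the release strip to the door's hinge, y along the strip, z up
- strip_mid (a point): Middle of the release strip, on its surface; axes as panel_mid. The strip is 46 mm wide along x, 140 mm long along y, beside the door's free edge (the -x one), rigid and level with the panel, except at the release pad. The pad's centre is on the strip's centre line (x = 0 here) but anywhere up to 45 mm to either side of this point along y: find it by touch or sight
- strip_end_l (a point): +y end of the release strip, on its centre line and surface. The pad, of the same grey plastic, 48 mm along y by 38 mm along x with a 1 mm seam and three fine ridges, lies in an opening 50 mm along y by 40 mm along x, its surface 2 mm below the strip's. So a fingertip set down on the pad stops lower than on the strip, or gives way
- strip_end_r (a point): -y end of the release strip, on its centre line and surface, 140 mm from the other end
- release (a joint): how far the release pad is pressed in, in m: 0 at rest, 0.006 at its stop. It goes straight down, starts to give at about 1.7 N, takes about 3.5 N at 4.5 mm, where the door comes free, and about 4.2 N at its stop; it springs back when let go
- battery_door (a joint): opening angle of the battery door in rad: 0 shut and flush, 1.15 fully open. While latched it cannot be raised. When the pad has been pressed in by 4.5 mm a hinge spring swings it up by itself to 1.15 within about a second (if it meets the hand it waits, pushing with under 2 N, until the hand is gone), its free edge rising and moving away from the strip towards the hinge, and it stays open
- door_leaf: the battery door's leaf, 138 x 100 x 3 mm, flush with the panel when shut. Origin on the hinge line at the middle of the door's length, 1.5 mm below the panel; when shut its x points from the strip to the hinge, and the free edge lies 100 mm towards -x
- pan: the scale's stainless weighing pan, taken off, an upside-down shallow tray 250 x 200 x 14 mm lying on the bench beside the scale; bystander. Origin at the centre of its underside
- cell_a: fresh battery cell 26 mm across, 47 mm tall, standing on the upturned scale behind the door's hinge; bystander. Origin at the centre of its foot
- cell_b: second fresh cell, same as cell_a, also standing on the upturned scale behind the hinge; bystander
- cell_c: third fresh cell, same as cell_a, also standing on the upturned scale behind the hinge; bystander
- rib: flat wooden throwing rib 124 x 34 x 6 mm lying on the upturned scale to the -y side of the battery door; bystander. Origin at the centre of its underside
- trim_tool: potter's loop trimming tool 216 mm long, 24 mm wide, 12 mm high, lying on the bench; bystander. Origin at the middle of its underside
- screwdriver: screwdriver 190 mm long lying on the bench; bystander

How it is judged:
By the outcome, as a careful person would: the job done as asked, in the order asked, and still so for the second after the job is handed in, with the robot touching nothing.
It also fails if it takes over 48 s, if anything falls off the work surface, if the arm or the gripper's body presses on something with over 40 N, if the wrist force passes 120 N, or if a joint passes its speed limit or range.

### The arm

A 6-joint arm with a two-finger parallel gripper is mounted at the origin on the work surface. World frame = base frame: x ahead of the robot, y to its left, z up, the work surface at z = 0. Lengths are in mm, angles in rad, forces in N, time in s.
With the tool pointing down it reaches from about 275 to 750 mm from the base axis. Payload 10.2 kg.
Tool frame: the origin (TCP) lies midway between the tips of the shut fingers; the grasp point (between the pads) lies 19 mm behind it; x points along the fingers, y is the direction in which the jaws open and shut, and the axes are right-handed (so a half turn about x gives the same grasp; the last joint's range is limited). The gripper opens to 85 mm and grips with 20 to 120 N. Pads are 22 mm wide; open, the fingers measure 114 mm over their backs; the gripper's body (76 mm by 85 mm) begins 54 mm behind the grasp point. The pads swing forward as they close: fully open they stand 13 mm farther back than shut.
Start: joints at [-1.427, 0.313, 1.498, -0, 1.331, -0.223], TCP at [188.269, -490.088, 231.294] pointing down, gripper open.
Joint ranges: [-2.94, 2.94], [-0.97, 2.17], [0.19, 2.56], [-1.23, 4.37], [0.02, 3.11], [-2.88, 2.88]. Speed limits (rad/s): [2.39, 2.39, 3.01, 3.14, 3.14, 3.14].

### API

Orientations are given as a unit quaternion [w, x, y, z].
In Python, from rig import ctrl gives the robot as it stands.
- The arm moves only by the tool arm_command, never from a script. Its argument "plan" is a list of rows, each a list of 5 numbers: the shift along the tool's x, y, z in m, then the turn about the tool's x in rad, then the opening, from 0 (shut) to 1 (fully open). A call has 1 to 12 rows; each row shifts and turns the commanded pose from where the row before left it, along the tool's axes as they then stand; what a row does not reach is not made up. A row lasts 1/8 s, in which the tool goes at most 62.5 mm and 10.7 degrees, less where a joint would pass 70% of its speed; a pose out of reach is approached as far as the arm can. A call with a gripper value outside its range is refused whole. The fingers move at their own pace and stop on an object; "squeeze" is the grip in N (left out, the last holds). Time passes only in rows, so rows that do not move let the fingers close. It gives the time, the measured TCP pose, the force and the opening at its end, in the units of the state.
- ctrl.sense(): the state, without advancing time (a new reading comes with each control period).
- ctrl.capture(name): name is "scene" or "top"; returns a dict with "color" (480x640x3 uint8, red, green, blue), "fx", "fy", "cx", "cy" (pixels), "xyz" and "orientation" of the camera in the world. Camera axes: x right, y up, looking along -z (the intrinsics and any distortion apply to the point x, -y, -z); pixel columns grow to the right and rows downward; lengths in mm; the calibration is good to about 2 mm. A picture is of the moment at which its call begins. There is no depth.
- ctrl.finish_job(): hands the job in, once; it reports no verdict.
Trained networks look in the newest picture that a camera, given by its name, has taken for a name from the list of things; names that differ only in an ending like _2 or _b are one class to them, and where a whole thing is asked for, a point or a joint stands for the part that bears it (a point fixed in the world has none). Each returns a list of dicts, best first, with "score" (0 to 1); they miss things now and then, are a little off and sometimes report something else, mostly with a low value. They report only what shows in the picture. A call takes as long as a camera call.
- ctrl.spot_in(camera, query): "uv" ([column, row] in pixels, amid what is visible of it).
- ctrl.regions_of(camera, query): "mask" (480x640 bool, what is visible of it) and "uv" ([column, row] in pixels, amid what is visible of it).
- ctrl.place_of(camera, query): "uv" ([column, row] in pixels: a listed point, or the origin of a listed thing).
The state is a dict: "time_s": time; "joints": joint angles; "dq": joint speeds; "tau": joint torques, N m; "eef_pos": TCP position; "ee_rot": TCP orientation; "force": force on the tool from outside, world axes, zero at the start; "wrist_torque": the same for the moment, N m; "grip_width": opening from 0.0 (shut) to 1.0 (fully open).
Only numpy, scipy, OpenCV 4.12 (cv2) and the standard library are available. Lean on these libraries where they do the work, as an engineer would, in place of code of your own. Each camera call takes 0.05 s, during which the arm holds its last target.

## Working session

There is one attempt and no reset: what is moved stays moved. The work goes in short steps, Python scripts to look and compute and a tool call to move; the robot and the scene stay as the last step left them, time stands still between calls to the robot, and variables do not carry over. Pictures are saved under pics/ and viewed, and the job is handed in when it is done.

Besides the shell and the picture viewer there is one more tool, called after "Request:" as name(argument=value, ...) on one line, values as JSON. arm_command: Moves the arm, as the interface text tells. Its arguments: {"type":"object","properties":{"plan":{"type":"array"},"squeeze":{"type":"number"}},"required":["plan"]}

```bash
mkdir -p pics; cat > h.py <<'E'
import numpy as np, cv2
from scipy.spatial.transform import Rotation as R
from rig import ctrl
def rot(q): return R.from_quat([q[1],q[2],q[3],q[0]]).as_matrix()
def cap(n,f=None):
    c=ctrl.capture(n)
    if f: cv2.imwrite('pics/'+f,c['color'][:,:,::-1])
    return c
def toz(c,uv,z):
    d=np.array([(uv[0]-c['cx'])/c['fx'],-(uv[1]-c['cy'])/c['fy'],-1.])
    d=rot(c['orientation'])@d; o=np.array(c['xyz']); return o+d*(z-o[2])/d[2]
def proj(c,p):
    q=rot(c['orientation']).T@(np.array(p)-np.array(c['xyz'])); return c['cx']+c['fx']*q[0]/-q[2], c['cy']-c['fy']*q[1]/-q[2]
E
python3 - <<'E'
from h import *
for n in ('top','scene'):
    c=cap(n,n+'0.png'); print(n,{k:v for k,v in c.items() if k!='color'})
    for q in ('panel_mid','strip_mid','strip_end_l','strip_end_r','release','door_leaf','cell_a','rib'):
        for r in ctrl.place_of(n,q)[:3]: print(q,r['score'],r['uv'],toz(c,r['uv'],66).round(1))
s=ctrl.sense();print(s)
E
```

```text
top {'fx': 468.19197040621816, 'fy': 468.19197040621816, 'cx': 317.08906883463453, 'cy': 246.89095134776665, 'xyz': array([ 398.85143329,   33.59053115, 1084.49267084]), 'orientation': array([ 0.71137373,  0.07504985, -0.07135747, -0.69514247])}
panel_mid 0.97 [344.8, 259.3] [586.5 -20.4  66. ]
strip_mid 0.84 [333.2, 279.6] [540.7   4.5  66. ]
strip_end_l 0.94 [367.5, 292.4] [514.4 -70.7  66. ]
strip_end_l 0.62 [304.4, 268.7] [563.4  68.3  66. ]
strip_end_r 0.94 [367.5, 292.4] [514.4 -70.7  66. ]
strip_end_r 0.62 [304.4, 268.7] [563.4  68.3  66. ]Traceback (most recent call last):
  File "<stdin>", line 5, in <module>
ValueError: it knows: cell, door_leaf, pan, panel_mid, rib, screwdriver, strip_end, strip_mid, trim_tool
```

```bash
python3 - <<'E'
from h import *
c=cap('top')
for n in ('top','scene'):
    c=cap(n,n+'0.png'); print(n,c['xyz'])
    for q in ('panel_mid','strip_mid','strip_end_l','door_leaf','cell_a','rib','pan'):
        for r in ctrl.place_of(n,q)[:3]: print(q,r['score'],r['uv'],toz(c,r['uv'],66).round(1))
    cv2.imwrite('pics/%s0z.png'%n,cv2.resize(c['color'][200:350,240:440,::-1],None,fx=4,fy=4,interpolation=2))
s=ctrl.sense();print({k:s[k] for k in('time_s','eef_pos','ee_rot','force','grip_width','joints')})
E
```

```text
top [ 398.85143329   33.59053115 1084.49267084]
panel_mid 0.75 [342.1, 257.8] [589.7 -14.4  66. ]
panel_mid 0.52 [394.1, 269.0] [ 567.3 -129.1   66. ]
strip_mid 0.95 [336.6, 281.3] [537.1  -3.   66. ]
strip_end_l 0.95 [303.6, 268.5] [563.8  70.   66. ]
strip_end_l 0.79 [367.7, 292.9] [513.3 -71.1  66. ]
door_leaf 0.73 [306.1, 269.1] [562.6  64.5  66. ]
door_leaf 0.66 [352.2, 231.7] [649.6 -36.3  66. ]
door_leaf 0.59 [342.6, 259.3] [586.4 -15.6  66. ]
cell_a 0.71 [323.8, 203.3] [714.4  28.6  66. ]
cell_a 0.46 [347.0, 212.5] [694.  -24.2  66. ]
cell_a 0.44 [381.7, 218.2] [ 682.4 -102.4   66. ]
rib 0.88 [395.2, 270.7] [ 563.6 -131.5   66. ]
pan 0.9 [224.6, 229.2] [648.9 249.7  66. ]
scene [1221.1723496    10.59914084  557.40232158]
panel_mid 0.91 [279.5, 238.2] [587.1 -18.4  66. ]
strip_mid 0.71 [288.8, 222.7] [541.   -0.9  66. ]
strip_mid 0.3 [251.8, 213.4] [504.4 -71.9  66. ]
strip_end_l 0.66 [252.3, 216.0] [513.3 -70.5  66. ]
strip_end_l 0.63 [324.6, 225.6] [555.7  65.4  66. ]
door_leaf 0.61 [265.3, 267.3] [663.9 -42.1  66. ]
door_leaf 0.4 [270.5, 280.0] [695.2 -33.1  66. ]
cell_a 0.92 [224.2, 277.6] [ 683.7 -107.9   66. ]
cell_a 0.77 [271.2, 277.0] [688.2 -32.   66. ]
cell_a 0.59 [306.4, 288.6] [719.2  23.4  66. ]
rib 0.74 [217.2, 232.6] [ 561.1 -132.4   66. ]
pan 0.59 [436.6, 285.5] [728.2 227.6  66. ]
{'time_s': 1.1, 'eef_pos': array([ 188.26858187, -490.09354036,  231.28957688]), 'ee_rot': array([ 0.12894545,  0.69525631,  0.12895644, -0.69524239]), 'force': array([ 0.07177232, -0.20964582, -0.74016759]), 'grip_width': 1.0030434024921921, 'joints': array([-1.42741097e+00,  3.12917765e-01,  1.49768807e+00,  1.96105214e-05,
        1.33100314e+00, -2.23400133e-01])}
```

View pics/top0.png

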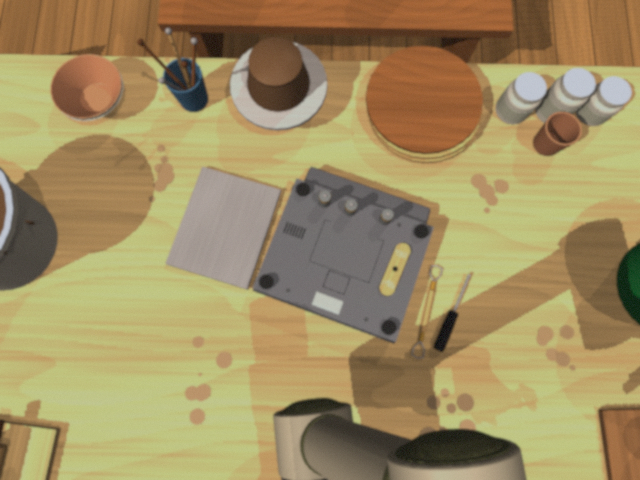

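View pics/scene0.png

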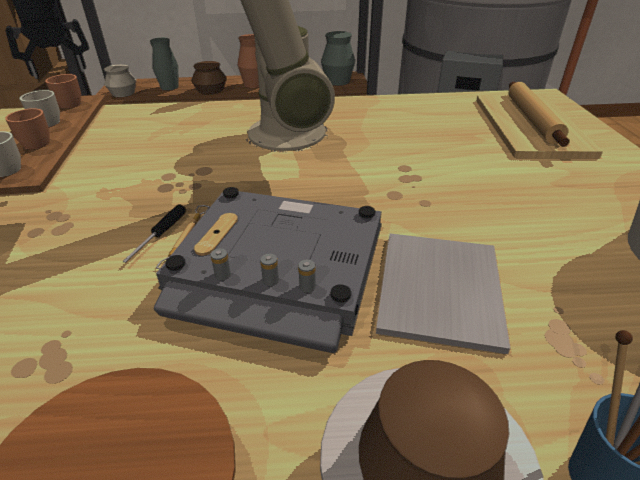

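View pics/top0z.png

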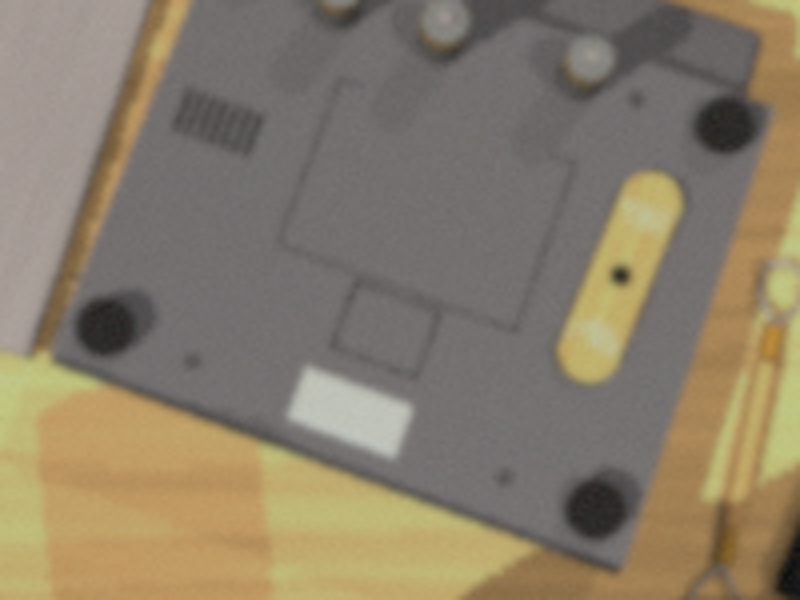

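The release pad's outline shows near pixel (336.5, 282) in the top view, close to the middle of the strip. The door's free edge lies above it, and the cells are behind the hinge. Next I'll compute the pad centre and the moves.

```bash
python3 - <<'E'
from h import *
c=cap('top')
z=lambda u,v:toz(c,(240+(u+.5)/4-.5,200+(v+.5)/4-.5),66)
P=[z(357,282),z(440,308),z(415,378),z(332,345)]
pc=np.mean([p for p in P],0);print('pad',pc,[np.linalg.norm(P[i]-P[i-1]) for i in range(4)])
F=[z(283,243),z(518,328)]; e=F[0]-F[1];e/=np.linalg.norm(e); print('edge mid',np.mean(F,0),np.linalg.norm(F[0]-F[1]),e)
x=np.array([e[1],-e[0],0]); print('strip mid from door',np.mean(F,0)-23*x,'pad local',(pc-np.mean(F,0)+23*x)@x,(pc-np.mean(F,0)+23*x)@e, 'yaw',np.arctan2(x[1],x[0]))
s=ctrl.sense();T=rot(s['ee_rot']);print(T.round(3))
print('shift tool', T.T@(pc-3*x-s['eef_pos']))
print('tool y in scale', np.arctan2(T[:,1]@x,T[:,1]@e))
E
```

```text
pad [536.34605016  -1.98549159  66.        ] [np.float64(37.44251611713415), np.float64(47.672171151856915), np.float64(40.92779983609096), np.float64(48.59321919898481)]
edge mid [560.2013426   -9.29536173  66.        ] 137.11670873173682 [0.32291014 0.94642963 0.        ]
strip mid from door [538.43346114  -1.86842853  66.        ] pad local -1.9377867438886338 -0.7848381151844446 yaw -0.32880274136611787
[[-0.     0.359 -0.933]
 [ 0.    -0.933 -0.359]
 [-1.    -0.    -0.   ]]
shift tool [ 165.29022534 -332.71233441 -497.64242575]
tool y in scale 2.445990347813029
```

Request:
arm_command(plan=[[0,-0.0276,-0.0416,0,0],[0,-0.0276,-0.0416,0,0],[0,-0.0276,-0.0416,0,0],[0,-0.0276,-0.0416,0,0],[0,-0.0276,-0.0416,0,0],[0,-0.0276,-0.0416,0,0],[0,-0.0276,-0.0416,0,0],[0,-0.0276,-0.0416,0,0],[0,-0.0276,-0.0416,0,0],[0,-0.0276,-0.0416,0,0],[0,-0.0276,-0.0416,0,0],[0,-0.0276,-0.0416,0,0]], squeeze=20)

```text
time_s: 2.65
eef_pos: [536.3, -0.4, 231.4]
ee_rot: [0.129, 0.695, 0.129, -0.695]
force: [0.7, 0.5, 0.5]
grip_width: 0.002
```

Request:
arm_command(plan=[[0,0,0,0.174,0],[0,0,0,0.174,0],[0,0,0,0.174,0],[0,0,0,0.174,0],[0,0,0,0,0],[0,0,0,0,0]])

```text
time_s: 3.4
eef_pos: [535.5, -1.9, 231.3]
ee_rot: [0.115, -0.698, 0.115, 0.698]
force: [-0.8, 1.7, 0.0]
grip_width: 0.002
```

```bash
cat > st.py <<'E'
from h import *
s=ctrl.sense();T=rot(s['ee_rot'])
print(s['time_s'],s['eef_pos'].round(2),s['force'].round(2),s['grip_width'],s['joints'].round(3));print(T.round(3))
t=np.array([535.5,-1.7,66]);print('shift to target',(T.T@(t-s['eef_pos'])).round(1))
E
python3 st.py
```

```text
3.4 [535.46  -1.89 231.27] [-0.77  1.66  0.01] 0.0015802684145484215 [-0.222  0.336  1.466  0.     1.34   1.674]
[[-0.    -0.32  -0.947]
 [ 0.    -0.947  0.32 ]
 [-1.    -0.     0.   ]]
shift to target [165.3  -0.2   0. ]
```

Request:
arm_command(plan=[[0.03,0,0,0,0],[0.03,0,0,0,0],[0.03,0,0,0,0],[0.03,0,0,0,0],[0.02,0,0,0,0],[0.01,0,0,0,0],[0,0,0,0,0],[0,0,0,0,0]])

```text
time_s: 4.4
eef_pos: [536.0, -2.0, 82.2]
ee_rot: [-0.116, 0.698, -0.116, -0.697]
force: [0.5, -0.8, -0.1]
grip_width: -0.001
```

```bash
python3 st.py; python3 - <<'E'
from h import *
for n in('top','scene'):
    c=cap(n)
    u,v=map(int,proj(c,[540,0,66])); cv2.imwrite('pics/%s1.png'%n,cv2.resize(c['color'][v-75:v+75,u-100:u+100,::-1],None,fx=4,fy=4,interpolation=2))
E
```

```text
4.4 [535.97  -1.97  82.16] [ 0.54 -0.82 -0.13] -0.0006952768183468656 [-0.222  0.5    1.646  0.     0.994  1.677]
[[ 0.001 -0.323 -0.946]
 [-0.    -0.946  0.323]
 [-1.    -0.    -0.001]]
shift to target [16.2 -0.1  0.6]
```

View pics/scene1.png

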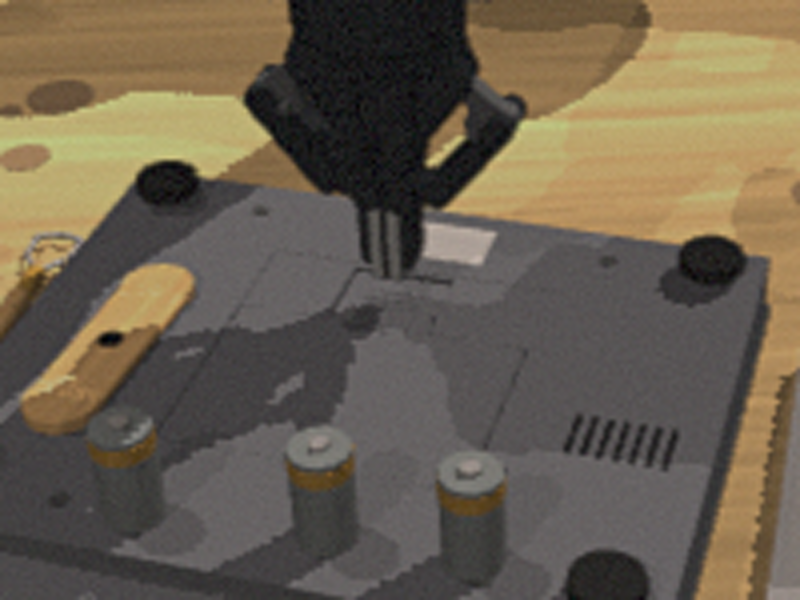

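The scene view shows the shut fingertips just above the pad, at about (388, 275) in the crop. They stand clear of the door, the rib and the cells. I'll lower slowly from here.

Request:
arm_command(plan=[[0.005,0,0,0,0],[0.004,0,0,0,0],[0.003,0,0,0,0],[0.001,0,0,0,0],[0.001,0,0,0,0],[0,0,0,0,0]])

```text
time_s: 5.25
eef_pos: [535.5, -1.9, 67.3]
ee_rot: [-0.116, 0.698, -0.116, -0.698]
force: [0.3, 0.7, -0.2]
grip_width: -0.001
```

Request:
arm_command(plan=[[0.001,0,0,0,0],[0.0005,0,0,0,0],[0.0005,0,0,0,0],[0,0,0,0,0]])

```text
time_s: 5.75
eef_pos: [535.5, -1.9, 65.3]
ee_rot: [-0.116, 0.698, -0.116, -0.698]
force: [-0.1, -0.1, -0.1]
grip_width: 0.0
```

Request:
arm_command(plan=[[0.0005,0,0,0,0],[0.0005,0,0,0,0],[0,0,0,0,0]])

```text
time_s: 6.12
eef_pos: [535.5, -1.9, 64.3]
ee_rot: [0.116, -0.698, 0.116, 0.698]
force: [0.7, 0.9, -0.1]
grip_width: -0.0
```

Request:
arm_command(plan=[[0.0005,0,0,0,0],[0.0005,0,0,0,0],[0,0,0,0,0]])

```text
time_s: 6.5
eef_pos: [535.5, -1.9, 63.4]
ee_rot: [-0.116, 0.698, -0.116, -0.698]
force: [-0.8, 0.6, 1.3]
grip_width: -0.001
```

Contact starts at 63–64 mm, below the strip level, so the fingertips are on the pad. Now I'll press it in gently.

Request:
arm_command(plan=[[0.001,0,0,0,0],[0.001,0,0,0,0],[0,0,0,0,0]])

```text
time_s: 6.88
eef_pos: [535.5, -1.9, 61.3]
ee_rot: [-0.116, 0.698, -0.116, -0.698]
force: [-0.9, 0.7, 2.3]
grip_width: -0.001
```

Request:
arm_command(plan=[[0.0005,0,0,0,0],[0.0005,0,0,0,0],[0.0005,0,0,0,0],[0,0,0,0,0]])

```text
time_s: 7.38
eef_pos: [535.5, -1.9, 59.8]
ee_rot: [-0.116, 0.698, -0.116, -0.698]
force: [-2.6, 0.9, 3.7]
grip_width: -0.003
```

```bash
python3 st.py; python3 - <<'E'
from h import *
for n in('scene',):
    c=cap(n)
    u,v=map(int,proj(c,[540,0,66])); cv2.imwrite('pics/%s2.png'%n,cv2.resize(c['color'][v-75:v+75,u-100:u+100,::-1],None,fx=4,fy=4,interpolation=2))
E
```

```text
7.375 [535.5   -1.9   59.78] [-2.56  0.91  3.72] -0.003446772533126185 [-0.222  0.533  1.662  0.     0.946  1.678]
[[ 0.    -0.323 -0.946]
 [-0.    -0.946  0.323]
 [-1.    -0.    -0.   ]]
shift to target [-6.2 -0.2  0.1]
```

View pics/scene2.png

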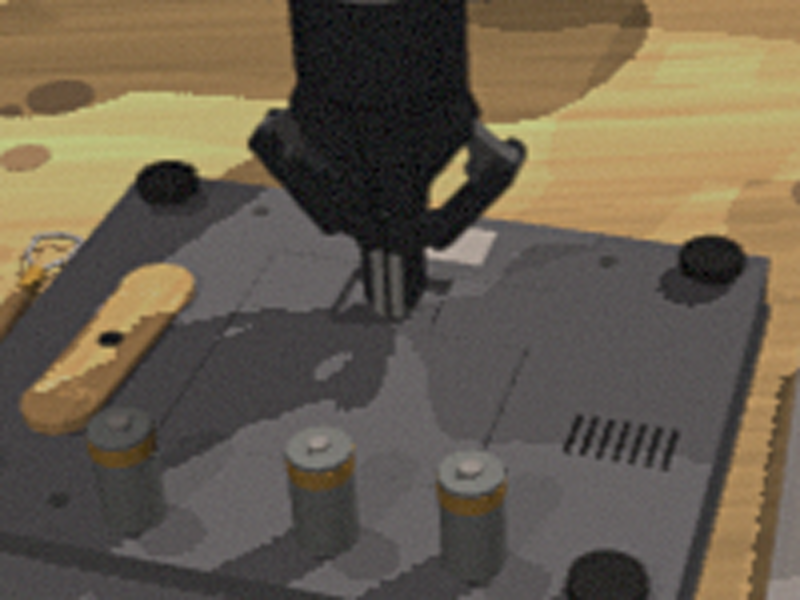

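```bash
python3 - <<'E'
from h import *
c=cap('scene')
u0,v0=map(int,proj(c,[540,0,66])); 
x=np.array([.946,-.323,0]);e=np.array([.323,.946,0])
pr=lambda p:np.round((np.array(proj(c,p))-[u0-100,v0-75])*4,0)
t=np.array([535.5,-1.9,0])
for w in (11,14): print('front',w,pr(t+w*x+[0,0,60]),pr(t+w*x+[0,0,66]))
pc=np.array([537.3,-2.3,66])
for a in(20,-20):
  for b in (25,-25): print(a,b,pr(pc+a*x+b*e))
cv2.imwrite('pics/s3.png',cv2.resize(c['color'][v0-35:v0+40,u0-50:u0+50,::-1],None,fx=8,fy=8,interpolation=2))
for i in range(3): print(cap('top')['xyz'][0],ctrl.sense()['force'].round(2))
E
```

```text
front 11 [390. 320.] [390. 309.]
front 14 [388. 323.] [388. 313.]
20 25 [434. 331.]
20 -25 [332. 315.]
-20 25 [459. 282.]
-20 -25 [360. 267.]
398.85143328885925 [-1.12  0.61  3.7 ]
398.85143328885925 [-1.81  1.5   2.81]
398.85143328885925 [-1.85  0.55  4.32]
```

View pics/s3.png

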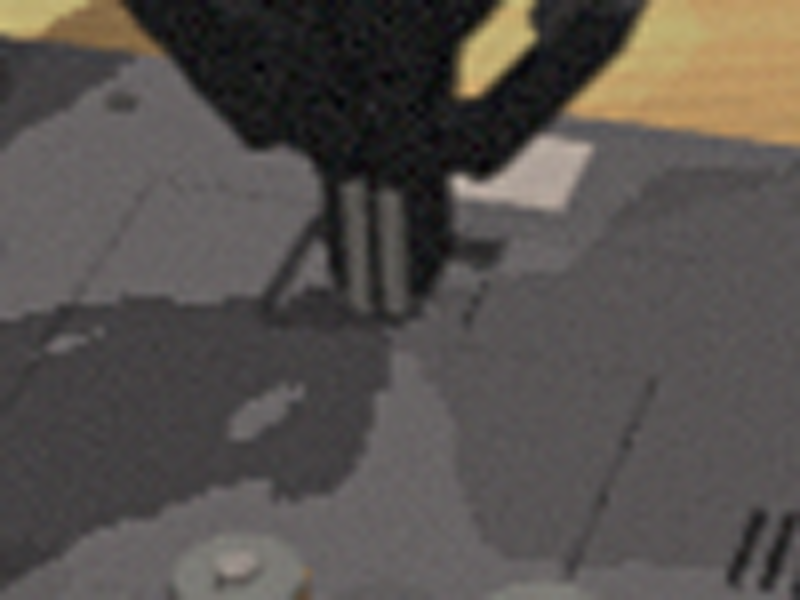

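Request:
arm_command(plan=[[0.0005,0,0,0,0],[0.0003,0,0,0,0],[0,0,0,0,0],[0,0,0,0,0]])

```text
time_s: 8.12
eef_pos: [535.5, -1.9, 59.0]
ee_rot: [-0.116, 0.698, -0.116, -0.698]
force: [-0.7, -0.0, 3.2]
grip_width: -0.001
```

```bash
python3 st.py; python3 - <<'E'
from h import *
c=cap('scene')
u0,v0=map(int,proj(c,[540,0,66])); 
cv2.imwrite('pics/s4.png',cv2.resize(c['color'][v0-75:v0+75,u0-100:u0+100,::-1],None,fx=4,fy=4,interpolation=2))
E
```

```text
8.125 [535.53  -1.91  59.03] [-0.7  -0.    3.18] -0.0008252737551650477 [-0.222  0.535  1.663 -0.     0.944  1.678]
[[ 0.    -0.323 -0.946]
 [-0.    -0.946  0.323]
 [-1.     0.    -0.   ]]
shift to target [-7.  -0.2  0.1]
```

View pics/s4.png

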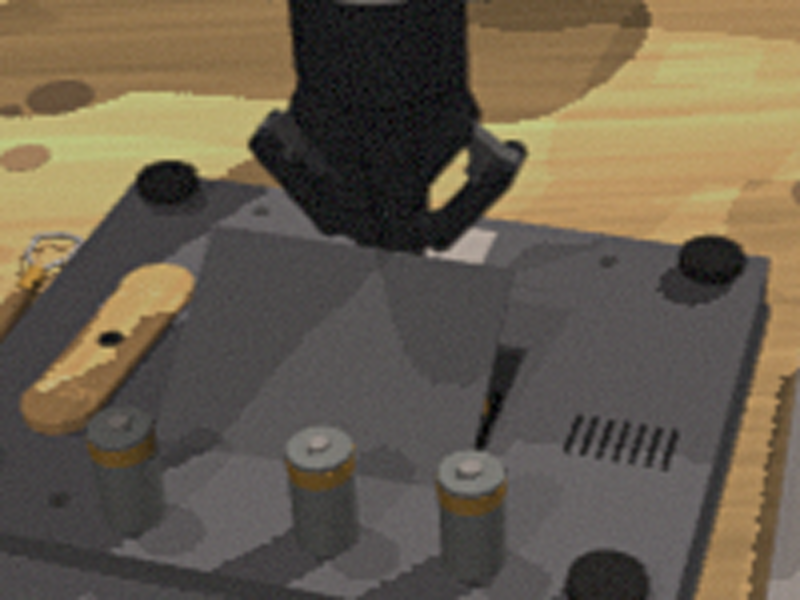

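The door has sprung up; its free edge now runs along about y ≈ 250 in the crop. I'll lift straight off the pad, then back away from the door.

Request:
arm_command(plan=[[0,0,0,0,0],[0,0,0,0,0],[-0.004,0,0,0,0],[-0.008,0,0,0,0],[-0.015,0,0.01,0,0],[-0.025,0,0.02,0,0],[-0.03,0,0.03,0,0],[-0.03,0,0.03,0,0],[-0.03,0,0.03,0,0],[-0.02,0,0.02,0,0],[-0.01,0,0.01,0,0],[0,0,0,0,0]])

```text
time_s: 9.68
eef_pos: [393.6, 46.6, 231.3]
ee_rot: [-0.116, 0.698, -0.116, -0.697]
force: [0.1, 0.4, 0.0]
grip_width: 0.003
```

Request:
arm_command(plan=[[0,0.02,0,0,0],[0,0.04,0,0,0],[0,0.04,0,0,0],[0,0.04,0,0,0],[0,0.04,0,0,0],[0,0.04,0,0,0],[0,0.02,0,0,0],[0,0,0,0,0],[0,0,0,0,0]])

```text
time_s: 10.8
eef_pos: [316.1, -180.1, 230.5]
ee_rot: [0.116, -0.697, 0.115, 0.698]
force: [1.2, 0.4, 0.7]
grip_width: 0.003
```

```bash
python3 st.py; python3 - <<'E'
from h import *
cap('top','top5.png')
c=cap('scene','scene5.png')
for q in('cell_a','rib','pan'):
  for n in('top','scene'): print(q,n,[(r['score'],r['uv']) for r in ctrl.place_of(n,q)[:3]])
E
```

```text
10.8 [ 316.13 -180.07  230.5 ] [1.19 0.44 0.68] 0.002853171335812986 [-0.843 -0.054  1.922  0.     1.275  1.056]
[[-0.001 -0.323 -0.946]
 [ 0.001 -0.946  0.323]
 [-1.    -0.001  0.001]]
shift to target [ 164.5 -239.6 -150.1]
cell_a top [(0.67, [384.7, 218.8]), (0.52, [326.8, 204.2]), (0.32, [427.7, 312.9])]
cell_a scene [(0.98, [272.1, 280.5]), (0.78, [219.2, 277.0])]
rib top [(0.56, [392.3, 268.6])]
rib scene [(0.87, [218.8, 232.9]), (0.67, [254.1, 215.6])]
pan top [(0.69, [225.9, 224.1])]
pan scene [(0.58, [437.8, 287.5])]
```

View pics/scene5.png

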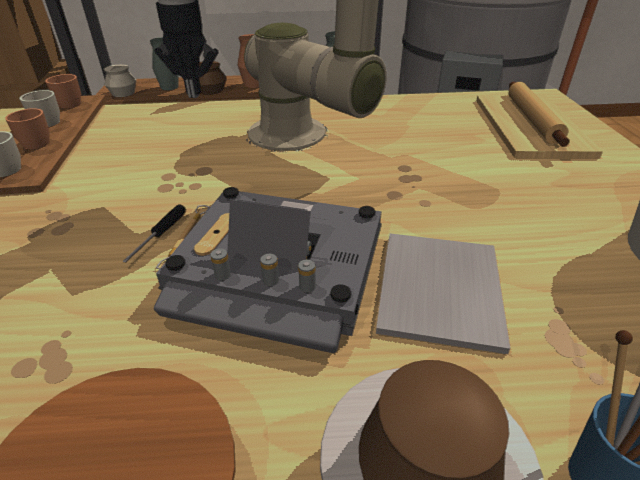

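View pics/top5.png

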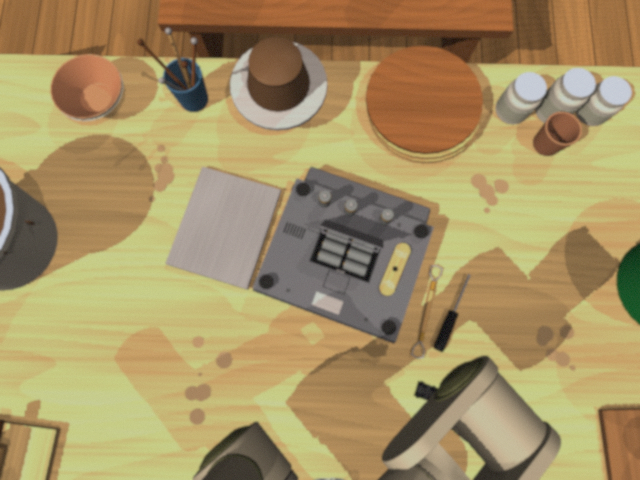

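The door stands open, its leaf at about (268, 237) in the scene view, with the battery bay visible at (345, 255) from above. The cells, rib and pan haven't moved. The screwdriver tip looks slightly different in the top view, so I'll compare the two pictures before handing in.

```bash
python3 - <<'E'
import cv2,numpy as np
a,b=[cv2.resize(cv2.imread('pics/'+f)[250:370,390:490],None,fx=4,fy=4) for f in('top0.png','top5.png')]
cv2.imwrite('pics/cmp.png',np.hstack([a,b]))
E
```

```text
(no output)
```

View pics/cmp.png

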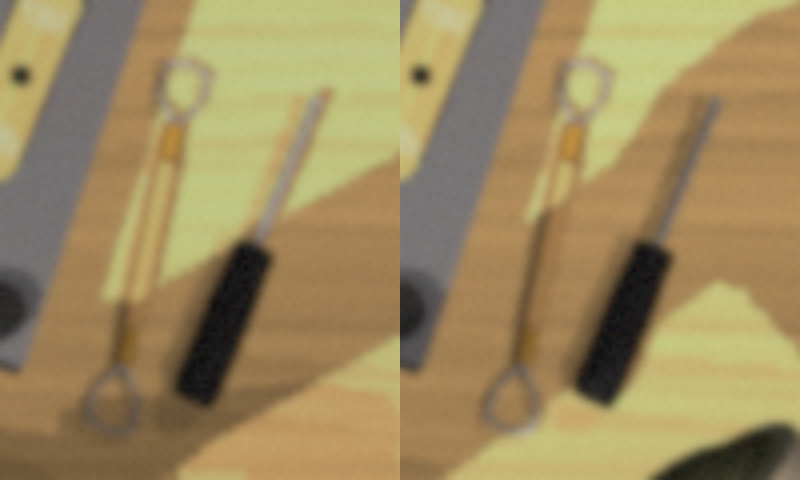

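The two crops match apart from shadow: the screwdriver is at (225, 320) in the left crop and (625, 320) in the right, and the trimming tool is also in place. Handing in now.

```bash
python3 -c "
from rig import ctrl
print(ctrl.finish_job())"
```

```text
the job is handed in; nothing more can be done
None
```

The battery door is standing open and the job is handed in, at about 11 s of the 48 s allowed.

- **Finding the pad:** I found its outline in the top picture, close to the middle of the strip. With the fingers shut I felt for it from above. There was no contact at strip height (66 mm); first contact came at about 63–64 mm, which matched the recessed pad.
- **Pressing:** I pressed straight down to about 59 mm, with about 3–4 N downward. I then waited briefly, lifted straight off and moved the hand well clear of the scale.
- **Last checks:** The last pictures show the leaf up and the battery bay exposed. The rib, pan, trimming tool and screwdriver are where they were.
- **Disagreements:**
    - The force reading showed a sideways push of up to 2.7 N away from the door just before it released. It fell to noise level (0.7 N) once the door opened.
    - In the last pictures the network reported only two of the three cells as clear finds, but all three can be seen in place by eye.

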